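# Plinth blank from the flap dispenser

### The job

Stand the steel weight on the dispenser's push plate so that it holds the spring flap open by itself, and take the beech block out of the dispenser. Lay the block, gently and not dropped, flat on the floor of the gluing cradle between its two cheeks, with both ends sticking out evenly. Stand the weight back on the cork mat so that the flap springs shut; never tip the weight over, and leave everything else on the desk where it is.

Things in the scene. Friction and masses are not known exactly. Their poses are not given: they have to be found in the camera images.
- dispenser: grey metal dispenser fixed on the desk; origin on the desk under the middle of its chamber, x from push plate (-x end) to the flap's hinge (+x end), z up. Chamber 72 (x) by 120 (y) mm, inner floor 30 mm above the desk, walls up to 70 mm; outside x -46..+58, y -66..+66 mm. The plate's foot reaches to x -128 mm (70 mm wide, 10 mm high)
- flap (a joint): clear plastic flap over the chamber, 74 mm above the desk, 112 mm long, 130 wide, 4 thick, hinged along the dispenser's y at its x = +60 mm. rad: 0 = shut, grows as it opens upwards, 1.9 = fully open (leaning back past upright, tip 180 mm above the desk). Coupled to the push plate: 25 mm of plate = 1.9 rad; it springs shut when the plate is let go
- flap_lip (a point): middle of the flap's free edge
- plate (a joint): travel of the push plate, m: 0 = up, 0.025 = fully down. A spring of about 2 to 4 N holds it up; the steel weight alone pushes it fully down, the plate always stays level
- plate_top (a point): centre of the top of the push plate, a round steel plate of 66 mm diameter, 5 mm thick, at dispenser x = -95, y = 0; its top is 40 mm above the desk when up, 15 mm when down
- weight: plain steel cylinder, 44 mm diameter, 50 mm high, about 0.6 kg, at first standing on the cork mat; origin in the middle of its underside, z up its axis
- mat: round cork mat, 90 mm diameter, 3 mm thick, fixed to the desk; origin on the desk at its centre. The desk is clear for 80 mm round its centre
- block: beech block 60 (x) by 30 (y) by 34 (z) mm, dark groove along its top, about 45 g; origin in the middle of its underside. At first on the chamber's floor under the flap, length along the dispenser's x (within 0.06 rad). The end walls are 2 to 10 mm from its ends and 6 mm higher than it: there it can be taken only across its 30 mm width, with over 30 mm for each finger
- cradle: wooden gluing cradle fixed to the desk: plywood base 100 (x) by 70 (y) by 4 mm with two upright cheeks, each 36 mm long in x, 12 mm thick, tops 50 mm above the desk, 36 mm apart (inner faces at y = -18 and +18 mm). Origin on the desk at its centre, z up
- cradle_floor (a point): centre of the top of the cradle's base, 4 mm above the desk, where the middle of the block's underside goes, its length along the cradle's x, either way round. Its ends then stick out 12 mm past the cheeks; its top is 12 mm below the cheeks' tops, with no room for fingers between: hold it by its two ends, 60 mm apart
- offcut: bystander: longer beech block, 95 by 30 by 34 mm, lying on the desk; origin in the middle of its underside
- brush: bystander: brush lying on the desk
- glue: bystander: closed jar, 56 mm diameter, 75 mm high
- mug: bystander: white mug, 76 mm diameter, 90 mm high
- bird: bystander: plywood bird on a small plinth, about 85 mm high
- driver: bystander: screwdriver lying on the desk
There are look-alikes about, which are no part of the job. Of the things that look like the weight, take the one that is farthest to the robot's left at the start.

How it is judged:
On the way, in this order (a step that is already met when the one before it is completed fails the run):
1. the weight, let go, stands on the push plate and holds the flap open (value of joint flap above 1.6 rad and contact force between weight and dispenser above 1.5 N and contact force between the fingers and weight below 0.1 N and angle between weight's own z axis and vertical below 0.15 rad), for 0.3 s.
2. the block is out of the dispenser (horizontal distance between block and dispenser above 0.12 m), for 0.1 s.
At the end, for the whole second after the job is handed in: block flat on the cradle floor between the cheeks (middle within 8 mm of centre, along the cradle within 0.15 rad, underside within 3 mm of the floor); weight upright on the cork mat, centre within 22 mm of the mat's; flap shut (under 0.1 rad); all at rest (horizontal distance between block and cradle_floor below 0.008 m and angle between the x axis of block and the x axis of cradle, either way round below 0.15 rad and z of block in the frame of cradle_floor below 0.003 m and angle between each of block, weight's own z axis and vertical below 0.06 rad and linear speed of each of block, weight below 0.02 m/s and horizontal distance between weight and mat below 0.022 m and height (world z) of weight below 0.006 m and value of joint flap below 0.1 rad); the robot touches nothing.
It fails at once if the block is dropped into the cradle (horizontal distance between block and cradle_floor below 0.03 m and z of block in the frame of cradle_floor below 0.06 m and linear speed of block above 0.42 m/s).
It fails at once if the weight is tipped over (angle between weight's own z axis and vertical above 0.8 rad).
It fails at once if something else on the desk is moved by more than 20 mm (distance of any of offcut, brush, glue, mug, bird, driver from where it was at the start of the episode above 0.02 m).
It also fails if it takes over 72 s, if anything falls off the work surface, if the arm or the gripper's body presses on something with over 40 N, if the wrist force passes 120 N, or if a joint passes its speed limit or range.

### The arm

A 6-joint arm with a two-finger parallel gripper is mounted at the origin on the work surface. World frame = base frame: x ahead of the robot, y to its left, z up, the work surface at z = 0. Lengths are in m, angles in rad, forces in N, time in s.
With the tool pointing down it reaches from about 0.25 to 0.775 m from the base axis. Payload 4 kg.
Tool frame: the origin (TCP) lies on the centre line of the jaws, within the pads' length; the fingertips stand 17 mm ahead of it and the grasp point (between the pads) lies 2 mm behind it; z points along the fingers, y is the line along which they close (so a half turn about z gives the same grasp; the last joint's range is limited). The gripper opens to 94 mm and grips with 3 to 60 N. Pads are 16 mm wide; open, the fingers measure 119 mm over their backs; the gripper's body (75 mm by 177 mm) begins 78 mm behind the grasp point.
Start: joints at [1.091, 0.087, 1.371, -0, 1.684, -0.103], TCP at [0.202, 0.511, 0.223] pointing down, gripper open.
Joint ranges: [-3.1, 3.1], [-0.76, 2.03], [0.27, 2.55], [-1.08, 4.22], [0.17, 2.65], [-2.57, 2.57]. Speed limits (rad/s): [2.79, 2.79, 3.14, 3.14, 3.14, 3.14].

### API

Orientations are given as [roll, pitch, yaw] about the fixed x, y, z axes, in that order (R = Rz(yaw) Ry(pitch) Rx(roll)).
In Python, from bench import robot gives the robot as it stands.
- The arm moves only by the tool servo_tool, never from a script. Its argument "plan" is a list of rows, each a list of 7 numbers: the shift along the tool's x, y, z normalised to -1 to 1, where 1 is 0.1 m, then the turn, a rotation vector about the tool's x, y, z normalised to -1 to 1, where 1 is pi/2 rad, then the finger opening in mm, from 0 to 94. In form: [[x, y, z, ax, ay, az, gripper], ...]. A call has 1 to 12 rows; each row is the pose to reach, as a shift and turn from the pose commanded when the call began, along the tool's axes at that moment; what a row does not reach only later rows make up. A row lasts 1/12 s, in which the tool goes at most 41.7 mm and 7.16 degrees, less where a joint would pass 70% of its speed; a pose out of reach is approached as far as the arm can. A call with a number of a shift or a turn outside -1 to 1 is refused whole. A call with a gripper value outside its range is refused whole. The fingers move at their own pace and stop on an object; the grip force is fixed at half the most. Time passes only in rows, so rows that repeat a pose let the fingers close. It gives the time, the measured TCP pose, the force, the opening and the grip force at its end, in the units of the state.
- robot.get_obs(): the state, without advancing time (a new reading comes with each control period).
- robot.snapshot(name): name is "scene" or "top" or "wrist"; returns the picture (420x560x3 uint8, red, green, blue); there is no depth.
- robot.camera_params(name): a dict with "camera_matrix" (3x3 intrinsics, pixels), "rvec" (rotation vector, rad) and "tvec" (3), from world to camera coordinates, as OpenCV has them; the wrist camera has in their place "tool_from_camera" (4x4, takes a point from camera to tool coordinates, whose origin is the TCP and whose axes are the flange's). Camera axes: x right, y down, z forward; pixel columns grow to the right and rows downward; lengths in m; the calibration is good to about 2 mm. A picture is of the moment at which its call begins: read the wrist's pose just before it. camera_params takes no time and is no camera call.
- robot.close_job(): hands the job in; it is judged then, once.
Trained networks look in the newest picture that a camera, given by its name, has taken for a name from the list of things; names that differ only in an ending like _2 or _b are one class to them, and where a whole thing is asked for, a point or a joint stands for the part that bears it (a point fixed in the world has none). Each returns a list of dicts, best first, with "conf" (0 to 1); they miss things now and then, are a little off and sometimes report something else, mostly with a low value. They report only what shows in the picture. A call takes as long as a camera call. They do not tell look-alikes from the thing itself.
- robot.find_in(thing, camera): "extent" ([centre column, centre row, width, height] in pixels, round what is visible of it).
The state is a dict: "time": time; "joint_positions": joint angles; "qvel": joint speeds; "joint_torque": joint torques, N m; "tool_pos": TCP position; "ee_rot": TCP orientation; "wrist_force": force on the tool from outside, world axes, zero at the start; "wrist_torque": the same for the moment, N m; "width": finger opening in m; "finger_force": force on a finger pad.
Only numpy, scipy, OpenCV 4.12 (cv2) and the standard library are available. Lean on these libraries where they do the work, as an engineer would, in place of code of your own. Each camera call takes 0.05 s, during which the arm holds its last target. There are 200 camera calls.

## Working session

There is one attempt and no reset: what is moved stays moved. The work goes in short steps, Python scripts to look and compute and a tool call to move; the robot and the scene stay as the last step left them, time stands still between calls to the robot, and variables do not carry over. Pictures are saved under pics/ and viewed, at most 12 in all, crops included, and the job is handed in when it is done.

Besides the shell and the picture viewer there is one more tool, called by a JSON object that holds its "api" and its "payload", one argument or row to a line. servo_tool: Moves the arm, as the interface text tells. Scaled input: -1 to 1 covers 0.1 m each way for a shift and pi/2 rad each way for a turn. Its arguments: {"type":"object","properties":{"plan":{"type":"array","items":{"type":"array","items":{"type":"number"}}}},"required":["plan"]}

```bash
mkdir -p pics; ls; cat > h.py <<'E'
import numpy as np, cv2
from scipy.spatial.transform import Rotation as R
from bench import robot
def pix2w(cam,u,v,z):
    p=robot.camera_params(cam); K=np.array(p["camera_matrix"],float)
    if cam=="wrist":
        o=robot.get_obs(); T=np.array(p["tool_from_camera"]); Rt=R.from_euler('xyz',o["ee_rot"]).as_matrix()
        Rw=Rt@T[:3,:3]; c=np.array(o["tool_pos"])+Rt@T[:3,3]
    else:
        Rc=cv2.Rodrigues(np.array(p["rvec"],float))[0]; Rw=Rc.T; c=-Rc.T@np.array(p["tvec"],float).ravel()
    d=Rw@np.linalg.inv(K)@np.array([u,v,1.]); return c+d*(z-c[2])/d[2]
def snap(cam,name=None):
    im=robot.snapshot(cam)
    if name: cv2.imwrite(f"pics/{name}.png",im[:,:,::-1])
    return im
E
python3 - <<'E'
from h import *
o=robot.get_obs(); print(o)
snap("top","top0");snap("scene","scene0")
H=dict(dispenser=.07,flap_lip=.074,plate_top=.04,weight=.05,mat=.003,block=.064,cradle=.05,offcut=.034,brush=.01,glue=.075,mug=.09,bird=.05,driver=.02)
for n,z in H.items():
    for d in robot.find_in(n,"top"):
        e=d["extent"]; print(n,round(d["conf"],2),np.round(e),pix2w("top",e[0],e[1],z).round(3))
print(robot.camera_params("wrist"))
E
```

```text
pics
{'time': 0.0, 'joint_positions': array([ 1.09091236e+00,  8.79548966e-02,  1.37222368e+00, -3.01523432e-05,
        1.68362166e+00, -1.03096298e-01]), 'qvel': array([ 0.00025147, -0.00078464, -0.00047981,  0.00019425,  0.00049252,
        0.00102264]), 'joint_torque': array([-6.65041589e-04, -3.40168369e+01, -3.02429616e+01,  7.17896177e-02,
        3.27316881e-02, -1.55863768e-04]), 'tool_pos': array([0.20213851, 0.5109569 , 0.22131973]), 'ee_rot': array([-3.13939371e+00, -1.97380964e-04,  2.76480140e+00]), 'wrist_force': array([-0.87335822,  0.20519734,  0.85003348]), 'wrist_torque': array([-0.02833291,  0.05801281,  0.00642415]), 'finger_force': 0.0, 'width': 0.09399607287037556}
dispenser 0.56 [271. 201.  55.  75.] [0.518 0.016 0.07 ]
dispenser 0.29 [278. 220.  21.  22.] [ 0.46  -0.002  0.07 ]
flap_lip 0.7 [332. 256.  31.  64.] [ 0.355 -0.153  0.074]
flap_lip 0.61 [273. 190.  51.  47.] [0.549 0.009 0.074]
plate_top 0.63 [280. 221.  22.  26.] [ 0.461 -0.008  0.04 ]
weight 0.76 [433. 270.  15.  13.] [ 0.31  -0.446  0.05 ]
weight 0.73 [440. 233.  17.  17.] [ 0.416 -0.473  0.05 
[... 600 characters left out ...]
bird 0.54 [443. 164.  17.  31.] [ 0.624 -0.502  0.05 ]
driver 0.78 [122. 185.  28.  25.] [0.585 0.469 0.02 ]
driver 0.15 [360. 152.  38.  34.] [ 0.675 -0.259  0.02 ]
{'camera_matrix': array([[327.6173203 ,   0.        , 281.14128764],
       [  0.        , 327.6173203 , 210.13407566],
       [  0.        ,   0.        ,   1.        ]]), 'tool_from_camera': array([[-1.33903038e-03, -9.71855861e-01, -2.35572477e-01,
         6.90033626e-02],
       [ 9.99999067e-01, -1.36469120e-03, -5.41064313e-05,
        -4.38063166e-04],
       [-2.68900035e-04, -2.35572329e-01,  9.71856782e-01,
        -1.61625954e-01],
       [ 0.00000000e+00,  0.00000000e+00,  0.00000000e+00,
         1.00000000e+00]])}
```

```bash
python3 -c "
import cv2
a=cv2.imread('pics/top0.png')[120:300,80:480]
cv2.imwrite('pics/top0c.png',cv2.resize(a,(800,360),interpolation=cv2.INTER_CUBIC))"
```

```text
(no output)
```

View pics/top0c.png

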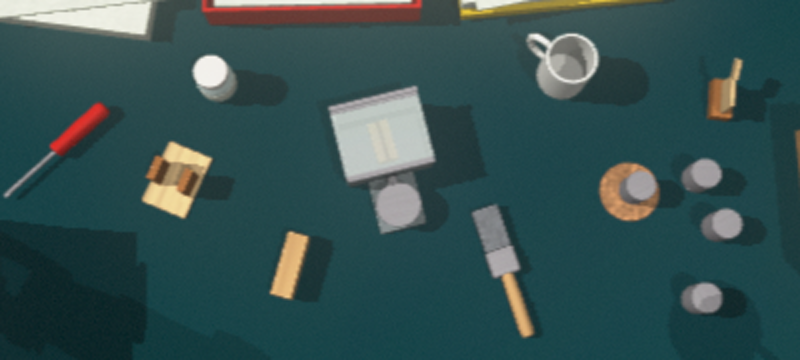

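View pics/scene0.png

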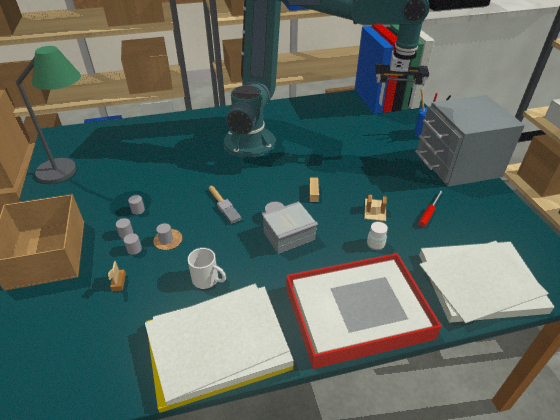

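The picture shows the mat with a weight standing on it. It is the leftmost of the four cylinders, at full-image pixel (398,215). The dispenser is at about (271,201), yawed roughly 0.2. The cradle is at (164,211), yawed roughly -0.5. Next I'll write a move helper and go look from between the cradle and the dispenser.

```bash
cat > nav.py <<'E'
import sys, json
from h import *
def nav(wps, pose=None, hold=0):
    """wps: (x,y,z,yaw,grip,extra_rows); prints calls"""
    o=robot.get_obs()
    p=np.array(o["tool_pos"]); Rm=R.from_euler('xyz',o["ee_rot"])
    print("t",round(o["time"],2),p.round(4),np.round(o["ee_rot"],3),"w",round(o["width"],4))
    for x,y,z,yaw,g,ex in wps:
        tgt=np.array([x,y,z]); Rt=R.from_euler('xyz',[np.pi,0,yaw])
        while True:
            d=Rm.inv().apply(tgt-p)/.1; r=(Rm.inv()*Rt).as_rotvec()/(np.pi/2)
            k=min(1,1/max(1e-9,np.abs(np.r_[d,r]).max()))
            row=np.r_[d*k,r*k].round(3)
            n=max(1,int(np.ceil(np.linalg.norm(row[:3])*100/41.7+.05)),int(np.ceil(np.linalg.norm(row[3:])*90/7.16)))
            last=k>=1
            if last: n=min(12,n+ex)
            print(n,"x",json.dumps([float(v) for v in row]+[g]))
            p=p+Rm.apply(row[:3]*.1); Rm=Rm*R.from_rotvec(row[3:]*np.pi/2)
            if last: break
E
python3 - <<'E'
from nav import *
nav([(.43,.17,.25,2.765,94,3)])
E
```

```text
t 0.75 [0.2024 0.5114 0.2225] [3.141 0.    2.765] w 0.094
3 x [-1.0, -0.693, -0.081, 0.0, 0.0, -0.0, 94]
3 x [-1.0, -0.693, -0.082, 0.0, 0.0, -0.0, 94]
3 x [-1.0, -0.693, -0.081, 0.0, 0.0, -0.0, 94]
5 x [-0.373, -0.258, -0.031, 0.0, 0.0, -0.0, 94]
```

{"api": "servo_tool", "payload": {
  "plan": [
    [-1,-0.69,-0.08,0,0,0,94],
    [-1,-0.69,-0.08,0,0,0,94],
    [-1,-0.69,-0.08,0,0,0,94]
  ]
}}

```text
time: 1.0
tool_pos: [0.2703, 0.4094, 0.2304]
ee_rot: [-3.141, 0.0, 2.767]
wrist_force: [0.1, 1.1, -0.1]
width: 0.0938
finger_force: 0.0
```

{"api": "servo_tool", "payload": {
  "plan": [
    [-1,-0.69,-0.08,0,0,0,94],
    [-1,-0.69,-0.08,0,0,0,94],
    [-1,-0.69,-0.08,0,0,0,94]
  ]
}}

```text
time: 1.25
tool_pos: [0.3383, 0.3077, 0.2389]
ee_rot: [3.141, 0.001, 2.765]
wrist_force: [0.7, 0.1, 0.6]
width: 0.0941
finger_force: 0.0
```

{"api": "servo_tool", "payload": {
  "plan": [
    [-1,-0.69,-0.08,0,0,0,94],
    [-1,-0.69,-0.08,0,0,0,94],
    [-1,-0.69,-0.08,0,0,0,94]
  ]
}}

```text
time: 1.5
tool_pos: [0.406, 0.2065, 0.247]
ee_rot: [3.141, 0.001, 2.764]
wrist_force: [0.7, 1.3, -1.0]
width: 0.0939
finger_force: 0.0
```

{"api": "servo_tool", "payload": {
  "plan": [
    [-0.37,-0.26,-0.03,0,0,0,94],
    [-0.37,-0.26,-0.03,0,0,0,94],
    [-0.37,-0.26,-0.03,0,0,0,94],
    [-0.37,-0.26,-0.03,0,0,0,94],
    [-0.37,-0.26,-0.03,0,0,0,94]
  ]
}}

```text
time: 1.92
tool_pos: [0.4293, 0.1719, 0.2494]
ee_rot: [3.141, -0.001, 2.767]
wrist_force: [0.1, -0.0, 1.0]
width: 0.0943
finger_force: 0.0
```

```bash
python3 - <<'E'
from h import *
o=robot.get_obs(); print(o["time"],o["tool_pos"],o["ee_rot"])
snap("wrist","w1")
for n,z in dict(dispenser=.07,flap_lip=.074,plate_top=.04,block=.064,cradle=.05,offcut=.034).items():
    for d in robot.find_in(n,"wrist"):
        e=d["extent"]; print(n,round(d["conf"],2),np.round(e),pix2w("wrist",e[0],e[1],z).round(3))
E
```

```text
1.9167 [0.42931459 0.17186827 0.24939782] [ 3.14115264e+00 -6.71940072e-04  2.76652777e+00]
dispenser 0.94 [203. 308. 146. 166.] [0.516 0.04  0.07 ]
flap_lip 0.67 [204. 338. 127. 117.] [0.551 0.027 0.074]
plate_top 0.9 [149. 261.  32.  38.] [ 0.449 -0.008  0.04 ]
cradle 0.93 [430. 198.  77.  80.] [0.495 0.325 0.05 ]
offcut 0.64 [253. 155.  34.  86.] [0.379 0.157 0.034]
offcut 0.36 [428. 201.  81.  79.] [0.504 0.327 0.034]
```

View pics/w1.png

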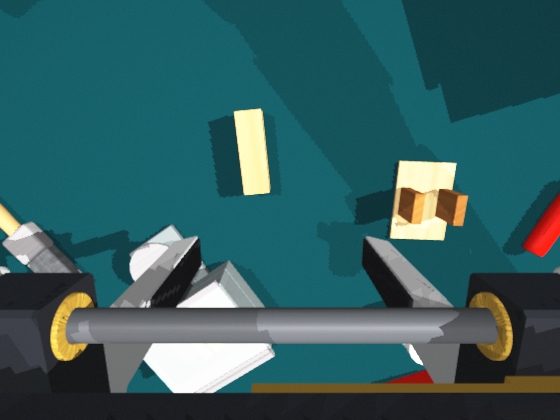

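The wrist view shows the cradle base with corners at about (399,161), (456,163), (444,240) and (391,237), the offcut at (252,152), and the plate at (150,262), partly hidden by the finger. Next I'll look at the plate from above the dispenser.

```bash
python3 - <<'E'
from nav import *
c=np.array([pix2w("wrist",u,v,.004) for u,v in [(399,161),(456,163),(444,240),(391,237)]])
print(c.round(3),c.mean(0)); d=(c[2]+c[3]-c[0]-c[1])/2; print(np.linalg.norm(d),np.arctan2(d[1],d[0]), np.linalg.norm(c[1]-c[0]))
nav([(.57,.02,.26,3.35,94,3)])
E
```

```text
[[0.453 0.318 0.004]
 [0.481 0.383 0.004]
 [0.573 0.343 0.004]
 [0.543 0.28  0.004]] [0.51243098 0.33129935 0.004     ]
0.0993335289737405 -0.40278423598138835 0.07070844736485553
t 2.27 [0.4296 0.1715 0.2495] [3.141 0.    2.766] w 0.0944
3 x [-1.0, -0.481, -0.056, 0.0, 0.0, -0.2, 94]
6 x [-0.691, -0.659, -0.049, 0.0, 0.0, -0.172, 94]
```

{"api": "servo_tool", "payload": {
  "plan": [
    [-1,-0.48,-0.06,0,0,-0.2,94],
    [-1,-0.48,-0.06,0,0,-0.2,94],
    [-1,-0.48,-0.06,0,0,-0.2,94]
  ]
}}

```text
time: 2.52
tool_pos: [0.5061, 0.0888, 0.2558]
ee_rot: [-3.142, 0.001, 3.086]
wrist_force: [0.7, 0.2, 0.1]
width: 0.0939
finger_force: 0.0
```

{"api": "servo_tool", "payload": {
  "plan": [
    [-0.69,-0.66,-0.05,0,0,-0.17,94],
    [-0.69,-0.66,-0.05,0,0,-0.17,94],
    [-0.69,-0.66,-0.05,0,0,-0.17,94],
    [-0.69,-0.66,-0.05,0,0,-0.17,94],
    [-0.69,-0.66,-0.05,0,0,-0.17,94],
    [-0.69,-0.66,-0.05,0,0,-0.17,94]
  ]
}}

```text
time: 3.02
tool_pos: [0.5695, 0.0202, 0.2605]
ee_rot: [3.141, -0.0, -2.937]
wrist_force: [-0.3, 1.0, 0.8]
width: 0.0939
finger_force: 0.0
```

```bash
python3 - <<'E'
from nav import *
o=robot.get_obs(); print(o["time"],o["tool_pos"],o["ee_rot"])
snap("wrist","w2")
for n,z in dict(dispenser=.07,flap_lip=.074,plate_top=.04,block=.064,offcut=.034).items():
    for d in robot.find_in(n,"wrist"):
        e=d["extent"]; print(n,round(d["conf"],2),np.round(e),pix2w("wrist",e[0],e[1],z).round(3))
E
```

```text
3.0167 [0.56948512 0.02015616 0.26046713] [ 3.14078209e+00 -3.52581495e-04 -2.93673853e+00]
dispenser 0.65 [280. 151. 123. 178.] [0.522 0.009 0.07 ]
flap_lip 0.87 [277. 183. 127. 102.] [0.556 0.013 0.074]
flap_lip 0.73 [437.  49.  80.  96.] [0.395 0.14  0.074]
```

View pics/w2.png

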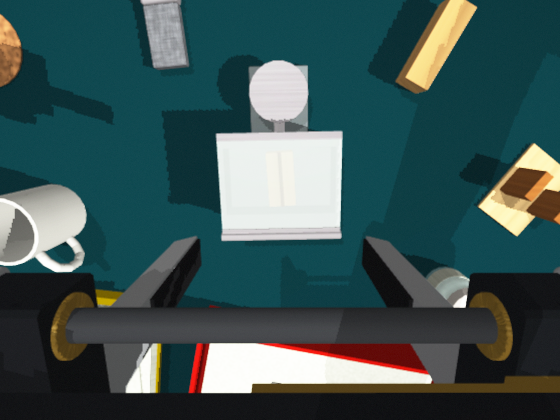

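The plate disc is centred at (278.5,91.5). The flap's lip runs from (217,133) to (342,131), and its hinge edge from (222,237) to (341,235). The block's top is centred at about (280,179).

```bash
python3 - <<'E'
from nav import *
f=lambda u,v,z:pix2w("wrist",u,v,z)[:2]
P=f(278.5,91.5,.04); L=(f(217.5,132.5,.076)+f(342,131,.076))/2; Hg=(f(221.5,237,.076)+f(341,235,.076))/2
print("plate",P,"lip",L,"hinge",Hg,np.linalg.norm(L-Hg), "lipw",f(217.5,132.5,.076)-f(342,131,.076))
d=Hg-P; print("yaw",np.arctan2(d[1],d[0]),np.linalg.norm(d)); d=d/np.linalg.norm(d)
print("disp",P+.095*d)
b=[f(u,v,.064) for u,v in [(267,153),(293,152),(295,205),(269,206)]]; print("block",np.mean(b,0),b)
print("mat/weight rough")
nav([(.60,-.10,.26,3.35,94,0),(.47,-.30,.2,1.571,94,2)])
E
```

```text
plate [ 0.46154114 -0.00510926] lip [0.50343666 0.00502996] hinge [0.61331409 0.02936198] 0.11253931186904839 lipw [ 0.02744773 -0.12509382]
yaw 0.22333494486802938 0.1556383498700963
disp [0.55418174 0.01593162]
block [0.55329989 0.01671423] [array([ 0.52814786, -0.0039558 ]), array([0.5214095 , 0.02332413]), array([0.57830066, 0.03791516]), array([0.58534155, 0.00957343])]
mat/weight rough
t 3.32 [0.5696 0.02   0.2609] [-3.142e+00  1.000e-03 -2.936e+00] w 0.0941
3 x [-0.042, -1.0, 0.007, -0.0, 0.0, -0.001, 94]
1 x [-0.01, -0.237, 0.002, -0.0, 0.0, -0.001, 94]
9 x [1.0, -1.0, 0.355, 0.0, 0.0, 0.671, 94]
8 x [-0.258, -0.937, 0.244, 0.0, 0.0, 0.462, 94]
```

```bash
python3 - <<'E'
from nav import *
nav([(.53,-.41,.2,2.4,94,3)])
E
```

```text
t 3.32 [0.5696 0.02   0.2609] [-3.142e+00  1.000e-03 -2.936e+00] w 0.0941
3 x [0.307, -1.0, 0.147, 0.0, 0.0, 0.146, 94]
3 x [0.068, -1.0, 0.141, 0.0, 0.0, 0.14, 94]
3 x [-0.153, -1.0, 0.143, 0.0, 0.0, 0.141, 94]
3 x [-0.391, -1.0, 0.151, 0.0, 0.0, 0.15, 94]
4 x [-0.106, -0.151, 0.027, 0.0, 0.0, 0.026, 94]
```

{"api": "servo_tool", "payload": {
  "plan": [
    [0.31,-1,0.15,0,0,0.15,94],
    [0.31,-1,0.15,0,0,0.15,94],
    [0.31,-1,0.15,0,0,0.15,94]
  ]
}}

```text
time: 3.57
tool_pos: [0.5592, -0.0873, 0.245]
ee_rot: [-3.14, -0.001, 3.106]
wrist_force: [1.0, 0.2, -0.3]
width: 0.0937
finger_force: 0.0
```

{"api": "servo_tool", "payload": {
  "plan": [
    [0.07,-1,0.14,0,0,0.14,94],
    [0.07,-1,0.14,0,0,0.14,94],
    [0.07,-1,0.14,0,0,0.14,94]
  ]
}}

```text
time: 3.82
tool_pos: [0.5486, -0.1886, 0.2305]
ee_rot: [-3.14, -0.001, 2.884]
wrist_force: [0.2, -0.0, -0.3]
width: 0.0939
finger_force: 0.0
```

{"api": "servo_tool", "payload": {
  "plan": [
    [-0.15,-1,0.14,0,0,0.14,94],
    [-0.15,-1,0.14,0,0,0.14,94],
    [-0.15,-1,0.14,0,0,0.14,94]
  ]
}}

```text
time: 4.07
tool_pos: [0.5382, -0.2892, 0.2164]
ee_rot: [-3.14, -0.001, 2.664]
wrist_force: [-0.2, 1.0, -0.3]
width: 0.0939
finger_force: 0.0
```

{"api": "servo_tool", "payload": {
  "plan": [
    [-0.39,-1,0.15,0,0,0.15,94],
    [-0.39,-1,0.15,0,0,0.15,94],
    [-0.39,-1,0.15,0,0,0.15,94]
  ]
}}

```text
time: 4.32
tool_pos: [0.5278, -0.3953, 0.2015]
ee_rot: [-3.14, -0.0, 2.429]
wrist_force: [0.2, 0.2, -0.5]
width: 0.0939
finger_force: 0.0
```

{"api": "servo_tool", "payload": {
  "plan": [
    [-0.1,-0.15,0.02,0,0,0.03,94],
    [-0.1,-0.15,0.02,0,0,0.03,94],
    [-0.1,-0.15,0.02,0,0,0.03,94],
    [-0.1,-0.15,0.02,0,0,0.03,94]
  ]
}}

```text
time: 4.65
tool_pos: [0.5275, -0.4086, 0.2011]
ee_rot: [3.141, 0.0, 2.389]
wrist_force: [0.3, 0.2, 0.6]
width: 0.0943
finger_force: 0.0
```

```bash
python3 - <<'E'
from nav import *
o=robot.get_obs(); print(o["time"],o["tool_pos"],o["ee_rot"])
snap("wrist","w3")
for n,z in dict(weight=.03,mat=.003).items():
    for d in robot.find_in(n,"wrist"):
        e=d["extent"]; print(n,round(d["conf"],2),np.round(e),pix2w("wrist",e[0],e[1],z).round(3))
E
```

```text
4.65 [ 0.52747128 -0.40862241  0.2010735 ] [3.14062885e+00 2.57597663e-04 2.38934245e+00]
weight 0.94 [99. 62. 74. 57.] [ 0.314 -0.444  0.03 ]
weight 0.79 [225. 213.  48.  49.] [ 0.497 -0.462  0.03 ]
weight 0.66 [284. 134.  46.  44.] [ 0.481 -0.361  0.03 ]
weight 0.65 [158. 177.  62.  49.] [ 0.425 -0.485  0.03 ]
mat 0.91 [286. 130.  88.  90.] [ 0.48  -0.358  0.003]
```

View pics/w3.png

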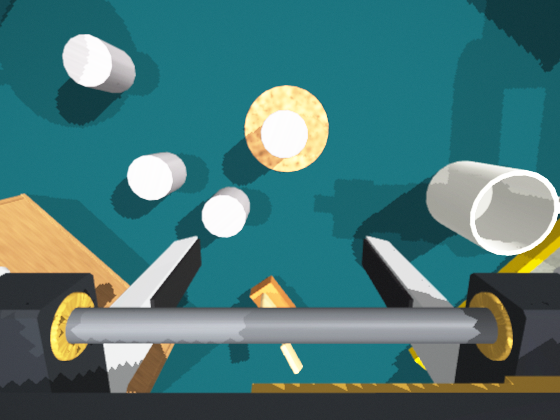

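The weight's top is centred at (285,134) on the mat, which is centred at (286.5,128.5). The nearest look-alike is at (225,213), clear of the fingers.

```bash
python3 - <<'E'
from nav import *
w=pix2w("wrist",285,134,.053); m=pix2w("wrist",286.5,128.5,.003); print(w,m,pix2w("wrist",225,213,.05))
nav([(w[0],w[1],.12,2.4,94,2),(w[0],w[1],.037,2.4,94,3)])
E
```

```text
[ 0.4815988  -0.36146788  0.053     ] [ 0.47929553 -0.35634122  0.003     ] [ 0.49670618 -0.45628282  0.05      ]
t 4.8 [ 0.5276 -0.4084  0.2014] [3.141e+00 1.000e-03 2.390e+00] w 0.0941
5 x [0.658, 0.029, 0.813, 0.0, 0.001, -0.006, 94]
6 x [-0.001, -0.001, 0.83, 0.0, -0.0, -0.0, 94]
```

{"api": "servo_tool", "payload": {
  "plan": [
    [0.66,0.03,0.81,0,0,0,94],
    [0.66,0.03,0.81,0,0,0,94],
    [0.66,0.03,0.81,0,0,0,94],
    [0.66,0.03,0.81,0,0,0,94],
    [0.66,0.03,0.81,0,0,0,94]
  ]
}}

```text
time: 5.22
tool_pos: [0.4808, -0.3615, 0.1194]
ee_rot: [3.141, -0.001, 2.389]
wrist_force: [0.9, -0.9, 0.6]
width: 0.094
finger_force: 0.0
```

{"api": "servo_tool", "payload": {
  "plan": [
    [0,0,0.4,0,0,0,94],
    [0,0,0.83,0,0,0,94],
    [0,0,0.83,0,0,0,94],
    [0,0,0.83,0,0,0,94],
    [0,0,0.83,0,0,0,94],
    [0,0,0.83,0,0,0,70],
    [0,0,0.83,0,0,0,55],
    [0,0,0.83,0,0,0,40],
    [0,0,0.83,0,0,0,40],
    [0,0,0.83,0,0,0,40]
  ]
}}

```text
time: 6.05
tool_pos: [0.4811, -0.363, 0.0374]
ee_rot: [3.142, 0.001, 2.388]
wrist_force: [1.1, -0.3, -0.9]
width: 0.0643
finger_force: 0.0
```

{"api": "servo_tool", "payload": {
  "plan": [
    [0,0,0,0,0,0,40],
    [0,0,0,0,0,0,40],
    [0,0,0,0,0,0,40],
    [0,0,0,0,0,0,40],
    [0,0,0,0,0,0,40],
    [0,0,0,0,0,0,40]
  ]
}}

```text
time: 6.55
tool_pos: [0.4812, -0.3622, 0.0365]
ee_rot: [3.14, -0.0, 2.388]
wrist_force: [1.0, 1.0, 0.1]
width: 0.0432
finger_force: 30.0
```

```bash
python3 - <<'E'
from nav import *
y=.2233+np.pi
nav([(.48,-.36,.18,2.4,36,0),(.455,-.13,.16,3.1,36,0),(.46,-.0055,.14,y,36,4)])
E
```

```text
t 6.55 [ 0.4812 -0.3622  0.0365] [ 3.14  -0.     2.388] w 0.0432
3 x [0.017, 0.007, -1.0, 0.0, -0.0, -0.005, 36]
2 x [0.007, 0.003, -0.435, 0.001, -0.0, -0.003, 36]
4 x [1.0, 0.88, 0.115, -0.0, -0.0, -0.256, 36]
3 x [0.424, 0.885, 0.084, -0.0, -0.0, -0.189, 36]
3 x [0.002, 1.0, 0.16, -0.0, -0.0, -0.136, 36]
5 x [-0.052, 0.241, 0.039, -0.0, -0.0, -0.033, 36]
```

{"api": "servo_tool", "payload": {
  "plan": [
    [0,0,-0.5,0,0,0,36],
    [0,0,-1,0,0,0,36],
    [0,0,-1,0,0,0,36],
    [0,0,-1,0,0,0,36]
  ]
}}

```text
time: 6.88
tool_pos: [0.4825, -0.365, 0.1417]
ee_rot: [-3.141, 0.01, 2.388]
wrist_force: [1.2, -1.1, -3.8]
width: 0.0431
finger_force: 30.0
```

{"api": "servo_tool", "payload": {
  "plan": [
    [0,0,-0.44,0,0,0,36],
    [0,0,-0.44,0,0,0,36],
    [0,0,-0.44,0,0,0,36]
  ]
}}

```text
time: 7.13
tool_pos: [0.4812, -0.3635, 0.1805]
ee_rot: [-3.141, 0.003, 2.388]
wrist_force: [-0.3, -0.1, -4.9]
width: 0.0434
finger_force: 30.0
```

{"api": "servo_tool", "payload": {
  "plan": [
    [0.33,0.29,0.04,0,0,-0.08,36],
    [0.66,0.59,0.08,0,0,-0.17,36],
    [1,0.88,0.12,0,0,-0.26,36],
    [1,0.88,0.12,0,0,-0.26,36]
  ]
}}

```text
time: 7.47
tool_pos: [0.4654, -0.2234, 0.1635]
ee_rot: [3.136, -0.01, 2.805]
wrist_force: [-1.2, -0.3, -4.7]
width: 0.0435
finger_force: 30.0
```

{"api": "servo_tool", "payload": {
  "plan": [
    [0.14,0.3,0.03,0,0,-0.06,36],
    [0.28,0.6,0.06,0,0,-0.13,36],
    [0.42,0.88,0.08,0,0,-0.19,36],
    [0.42,0.88,0.08,0,0,-0.19,36]
  ]
}}

```text
time: 7.8
tool_pos: [0.456, -0.1275, 0.1566]
ee_rot: [3.135, -0.006, 3.102]
wrist_force: [-0.5, 0.2, -5.6]
width: 0.0433
finger_force: 30.0
```

{"api": "servo_tool", "payload": {
  "plan": [
    [0,0.33,0.05,0,0,-0.05,36],
    [0,0.67,0.1,0,0,-0.09,36],
    [0,1,0.16,0,0,-0.14,36],
    [0,1,0.16,0,0,-0.14,36],
    [0,1,0.16,0,0,-0.14,36]
  ]
}}

```text
time: 8.22
tool_pos: [0.4617, -0.032, 0.1414]
ee_rot: [3.141, -0.005, -2.966]
wrist_force: [0.9, -0.2, -5.9]
width: 0.0431
finger_force: 30.0
```

```bash
python3 - <<'E'
from nav import *
y=.2233+np.pi; P=(.4605,-.0055)
nav([P+(.14,y,36,4),P+(.048,y,36,4)])
E
```

```text
t 8.22 [ 0.4617 -0.032   0.1414] [ 3.141 -0.005 -2.966] w 0.0431
5 x [-0.035, 0.263, 0.015, 0.001, -0.003, -0.031, 36]
7 x [0.001, -0.0, 0.92, -0.0, 0.0, 0.0, 36]
```

{"api": "servo_tool", "payload": {
  "plan": [
    [-0.03,0.26,0,0,0,-0.03,36],
    [-0.03,0.26,0,0,0,-0.03,36],
    [-0.03,0.26,0,0,0,-0.03,36],
    [-0.03,0.26,0,0,0,-0.03,36],
    [-0.03,0.26,0,0,0,-0.03,36]
  ]
}}

```text
time: 8.63
tool_pos: [0.4615, -0.0083, 0.144]
ee_rot: [-3.141, -0.001, -2.924]
wrist_force: [1.4, -0.1, -5.4]
width: 0.0435
finger_force: 30.0
```

{"api": "servo_tool", "payload": {
  "plan": [
    [0,0,0.2,0,0,0,36],
    [0,0,0.4,0,0,0,36],
    [0,0,0.55,0,0,0,36],
    [0,0,0.65,0,0,0,36],
    [0,0,0.73,0,0,0,36],
    [0,0,0.8,0,0,0,36],
    [0,0,0.86,0,0,0,36],
    [0,0,0.9,0,0,0,36],
    [0,0,0.92,0,0,0,36],
    [0,0,0.92,0,0,0,36],
    [0,0,0.92,0,0,0,36]
  ]
}}

```text
time: 9.55
tool_pos: [0.4621, -0.0072, 0.0529]
ee_rot: [-3.141, 0.001, -2.921]
wrist_force: [-0.6, -2.2, -2.6]
width: 0.0433
finger_force: 30.0
```

```bash
python3 - <<'E'
from nav import *
o=robot.get_obs(); print(o["tool_pos"],o["ee_rot"],o["wrist_force"],o["time"])
im=snap("scene"); a=im[150:290,180:380]; cv2.imwrite("pics/s2.png",cv2.resize(a,(800,560),interpolation=cv2.INTER_CUBIC)[:,:,::-1])
E
```

```text
[ 0.46205079 -0.00720824  0.05288653] [-3.14102016e+00  1.19971093e-03 -2.92145692e+00] [-0.64391595 -2.20704341 -2.60048698] 9.55
```

View pics/s2.png

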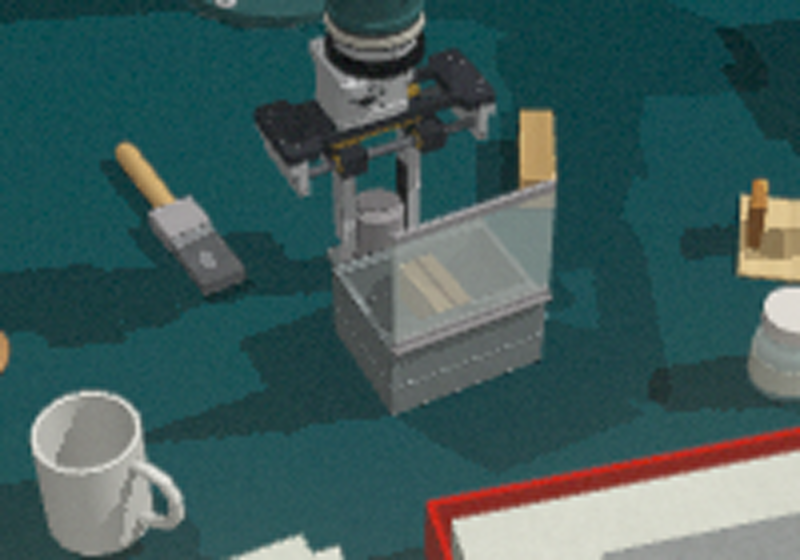

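The weight is on the plate and the flap is nearly open. I'll lower 4.5 mm more, let go and rise.

{"api": "servo_tool", "payload": {
  "plan": [
    [0,0,0.02,0,0,0,36],
    [0,0,0.045,0,0,0,36],
    [0,0,0.045,0,0,0,36],
    [0,0,0.045,0,0,0,36],
    [0,0,0.045,0,0,0,50],
    [0,0,0.045,0,0,0,60],
    [0,0,0.045,0,0,0,70],
    [0,0,0.045,0,0,0,70],
    [0,0,0.045,0,0,0,70],
    [0,0,0.045,0,0,0,70]
  ]
}}

```text
time: 10.43
tool_pos: [0.4616, -0.007, 0.0481]
ee_rot: [3.141, 0.0, -2.921]
wrist_force: [-0.6, 1.0, 0.4]
width: 0.0699
finger_force: 0.0
```

{"api": "servo_tool", "payload": {
  "plan": [
    [0,0,-0.3,0,0,0,70],
    [0,0,-0.7,0,0,0,70],
    [0,0,-1,0,0,0,70],
    [0,0,-1,0,0,0,70],
    [0,0,-1,0,0,0,70]
  ]
}}

```text
time: 10.85
tool_pos: [0.463, -0.0072, 0.1503]
ee_rot: [-3.14, 0.005, -2.921]
wrist_force: [0.1, 0.7, -1.0]
width: 0.0695
finger_force: 0.0
```

```bash
python3 - <<'E'
from nav import *
y=.2233+np.pi; u=np.array([np.cos(y-np.pi),np.sin(y-np.pi)]); b=np.array([.5535,.0165])
nav([(.47,-.005,.20,y,60,0),(*(b+.02*u),.20,y,60,4)])
E
```

```text
t 10.85 [ 0.463  -0.0072  0.1503] [-3.14   0.005 -2.921] w 0.0695
2 x [-0.076, 0.006, -0.496, -0.001, 0.003, -0.002, 60]
3 x [-1.0, 0.023, 0.0, -0.0, 0.0, -0.0, 60]
5 x [-0.061, 0.001, 0.0, -0.0, 0.0, -0.0, 60]
```

{"api": "servo_tool", "payload": {
  "plan": [
    [-0.08,0,-0.35,0,0,0,60],
    [-0.08,0,-0.7,0,0,0,60],
    [-0.08,0,-0.7,0,0,0,60]
  ]
}}

```text
time: 11.1
tool_pos: [0.4714, -0.0055, 0.2226]
ee_rot: [-3.139, 0.007, -2.921]
wrist_force: [0.3, -0.2, 0.4]
width: 0.0602
finger_force: 0.0
```

{"api": "servo_tool", "payload": {
  "plan": [
    [-1,0.02,0,0,0,0,60],
    [-1,0.02,0,0,0,0,60],
    [-1,0.02,0,0,0,0,60]
  ]
}}

```text
time: 11.35
tool_pos: [0.5685, 0.0194, 0.2145]
ee_rot: [3.14, -0.002, -2.921]
wrist_force: [-0.9, -0.8, -0.5]
width: 0.0602
finger_force: 0.0
```

{"api": "servo_tool", "payload": {
  "plan": [
    [-0.4,0.01,0,0,0,0,60],
    [-0.4,0.01,0,0,0,0,60],
    [-0.4,0.01,0,0,0,0,60],
    [-0.4,0.01,0,0,0,0,60],
    [-0.4,0.01,0,0,0,0,60]
  ]
}}

```text
time: 11.77
tool_pos: [0.6043, 0.028, 0.2178]
ee_rot: [3.141, -0.001, -2.922]
wrist_force: [-1.2, 0.3, -0.8]
width: 0.0598
finger_force: 0.0
```

```bash
python3 - <<'E'
from nav import *
o=robot.get_obs(); print(o["time"],o["tool_pos"],o["ee_rot"])
snap("wrist","w4")
for n,z in dict(block=.064,weight=.065).items():
    for d in robot.find_in(n,"wrist"):
        e=d["extent"]; print(n,round(d["conf"],2),np.round(e),pix2w("wrist",e[0],e[1],z).round(4))
E
```

```text
11.7667 [0.60434248 0.02795879 0.21784071] [ 3.14145194e+00 -5.20885327e-04 -2.92178656e+00]
block 0.58 [280. 146.  32.  63.] [0.5513 0.0153 0.064 ]
weight 0.92 [279.  45.  48.  60.] [ 0.4662 -0.0046  0.065 ]
```

View pics/w4.png

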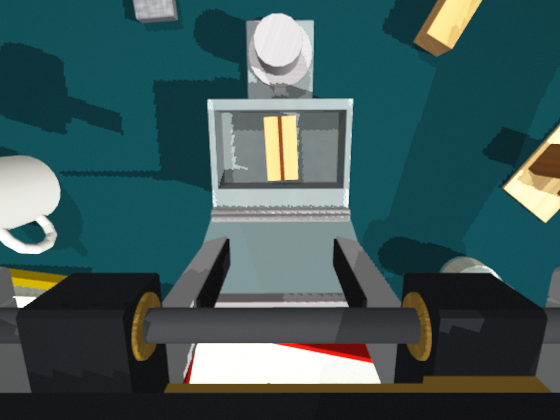

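The weight stands on the plate and the flap is open. The block's top corners are (264,116), (295,115), (299,180) and (267,182).

```bash
python3 - <<'E'
from nav import *
b=np.array([pix2w("wrist",u,v,.064)[:2] for u,v in [(264,116),(295,115),(299,180),(267,182)]])
c=b.mean(0); d=b[2]+b[3]-b[0]-b[1]; y=np.arctan2(d[1],d[0]); print(c,y,np.linalg.norm(d)/2)
nav([(*c,.20,y+np.pi,60,2),(*c,.051,y+np.pi,60,2)])
E
```

```text
[0.55395072 0.01693898] 0.2725850393315236 0.06145167028481743
t 11.92 [0.6046 0.0279 0.2193] [-3.141e+00  2.000e-03 -2.922e+00] w 0.0601
4 x [0.518, 0.003, 0.192, -0.0, 0.001, -0.034, 60]
3 x [0.001, 0.001, 1.0, -0.0, 0.0, 0.0, 60]
4 x [-0.0, 0.0, 0.49, -0.0, 0.0, 0.0, 60]
```

{"api": "servo_tool", "payload": {
  "plan": [
    [0.52,0,0.19,0,0,-0.03,60],
    [0.52,0,0.19,0,0,-0.03,60],
    [0.52,0,0.19,0,0,-0.03,60],
    [0.52,0,0.19,0,0,-0.03,60],
    [0.52,0,0.19,0,0,-0.03,60]
  ]
}}

```text
time: 12.33
tool_pos: [0.5556, 0.0168, 0.201]
ee_rot: [-3.14, 0.004, -2.875]
wrist_force: [0.7, -0.6, -0.0]
width: 0.06
finger_force: 0.0
```

{"api": "servo_tool", "payload": {
  "plan": [
    [0,0,0.4,0,0,0,60],
    [0,0,0.8,0,0,0,60],
    [0,0,1,0,0,0,60],
    [0,0,1,0,0,0,60]
  ]
}}

```text
time: 12.67
tool_pos: [0.5522, 0.0172, 0.0941]
ee_rot: [3.139, -0.008, -2.874]
wrist_force: [-0.6, -1.0, -1.0]
width: 0.0602
finger_force: 0.0
```

{"api": "servo_tool", "payload": {
  "plan": [
    [0,0,0.25,0,0,0,60],
    [0,0,0.49,0,0,0,60],
    [0,0,0.49,0,0,0,60],
    [0,0,0.49,0,0,0,45],
    [0,0,0.49,0,0,0,35],
    [0,0,0.49,0,0,0,25],
    [0,0,0.49,0,0,0,25],
    [0,0,0.49,0,0,0,25],
    [0,0,0.49,0,0,0,25],
    [0,0,0.49,0,0,0,25],
    [0,0,0.49,0,0,0,25],
    [0,0,0.49,0,0,0,25]
  ]
}}

```text
time: 13.67
tool_pos: [0.5555, 0.0168, 0.0515]
ee_rot: [-3.141, 0.003, -2.874]
wrist_force: [-0.3, -0.3, 6.3]
width: 0.0299
finger_force: 30.0
```

```bash
python3 - <<'E'
from nav import *
o=robot.get_obs(); print(o["finger_force"],o["width"])
x,y,z=o["tool_pos"]; yw=o["ee_rot"][2]%(2*np.pi)
nav([(x,y,.20,yw,25,2),(.50,.18,.16,3.4,25,4)])
E
```

```text
29.98862385749817 0.029894216380417636
t 13.67 [0.5555 0.0168 0.0515] [-3.141e+00  3.000e-03 -2.874e+00] w 0.0299
3 x [-0.003, -0.001, -1.0, -0.0, 0.001, -0.0, 25]
4 x [-0.0, -0.0, -0.485, -0.0, 0.001, -0.0, 25]
3 x [0.061, 1.0, 0.232, -0.0, -0.0, 0.003, 25]
6 x [0.047, 0.721, 0.167, -0.0, -0.0, 0.003, 25]
```

{"api": "servo_tool", "payload": {
  "plan": [
    [0,0,-0.3,0,0,0,25],
    [0,0,-0.7,0,0,0,25],
    [0,0,-1,0,0,0,25]
  ]
}}

```text
time: 13.92
tool_pos: [0.5542, 0.0169, 0.1513]
ee_rot: [3.141, -0.0, -2.874]
wrist_force: [1.1, 0.3, 2.1]
width: 0.0298
finger_force: 30.0
```

{"api": "servo_tool", "payload": {
  "plan": [
    [0,0,-0.48,0,0,0,25],
    [0,0,-0.48,0,0,0,25],
    [0,0,-0.48,0,0,0,25],
    [0,0,-0.48,0,0,0,25]
  ]
}}

```text
time: 14.25
tool_pos: [0.5543, 0.0168, 0.1973]
ee_rot: [3.141, -0.0, -2.874]
wrist_force: [0.1, 0.8, -1.0]
width: 0.0297
finger_force: 30.0
```

```bash
python3 - <<'E'
from nav import *
o=robot.get_obs(); print(o["finger_force"],o["width"])
nav([(.475,.20,.12,2.74,25,3),(.475,.20,.0228,2.74,25,3)])
E
```

```text
29.987095892429352 0.02966244543412462
t 14.25 [0.5543 0.0168 0.1973] [ 3.141 -0.    -2.874] w 0.0297
3 x [0.142, 1.0, 0.391, 0.0, -0.0, 0.215, 25]
6 x [0.454, 0.875, 0.382, 0.0, -0.0, 0.211, 25]
6 x [-0.0, -0.0, 0.972, -0.0, -0.0, -0.0, 25]
```

{"api": "servo_tool", "payload": {
  "plan": [
    [0.07,0.5,0.15,0,0,0.1,25],
    [0.14,1,0.39,0,0,0.21,25],
    [0.14,1,0.39,0,0,0.21,25],
    [0.14,1,0.39,0,0,0.21,25]
  ]
}}

```text
time: 14.58
tool_pos: [0.5092, 0.113, 0.1523]
ee_rot: [3.141, -0.013, 3.081]
wrist_force: [-0.5, -0.1, -1.3]
width: 0.0298
finger_force: 30.0
```

{"api": "servo_tool", "payload": {
  "plan": [
    [0.2,0.4,0.2,0,0,0.1,25],
    [0.45,0.88,0.38,0,0,0.21,25],
    [0.45,0.88,0.38,0,0,0.21,25],
    [0.45,0.88,0.38,0,0,0.21,25],
    [0.45,0.88,0.38,0,0,0.21,25]
  ]
}}

```text
time: 15.0
tool_pos: [0.4733, 0.2001, 0.118]
ee_rot: [-3.137, -0.004, 2.753]
wrist_force: [0.9, -0.4, -1.1]
width: 0.0298
finger_force: 30.0
```

{"api": "servo_tool", "payload": {
  "plan": [
    [0,0,0.25,0,0,0,25],
    [0,0,0.5,0,0,0,25],
    [0,0,0.75,0,0,0,25],
    [0,0,0.88,0,0,0,25],
    [0,0,0.94,0,0,0,25],
    [0,0,0.94,0,0,0,25],
    [0,0,0.94,0,0,0,25],
    [0,0,0.94,0,0,0,25]
  ]
}}

```text
time: 15.67
tool_pos: [0.4766, 0.2, 0.0284]
ee_rot: [3.14, 0.002, 2.749]
wrist_force: [0.2, -0.2, 0.4]
width: 0.03
finger_force: 30.0
```

```bash
python3 - <<'E'
from nav import *
o=robot.get_obs(); print(o["finger_force"],o["width"],o["wrist_force"])
nav([])
E
```

```text
29.987107515335083 0.03002173565949368 [ 0.19546474 -0.2094025   0.39234989]
t 15.67 [0.4766 0.2    0.0284] [3.140e+00 2.000e-03 2.749e+00] w 0.03
```

{"api": "servo_tool", "payload": {
  "plan": [
    [0,0,0.03,0,0,0,25],
    [0,0,0.06,0,0,0,25],
    [0,0,0.06,0,0,0,25],
    [0,0,0.06,0,0,0,25],
    [0,0,0.06,0,0,0,35],
    [0,0,0.06,0,0,0,45],
    [0,0,0.06,0,0,0,55],
    [0,0,0.06,0,0,0,60],
    [0,0,0.06,0,0,0,60]
  ]
}}

```text
time: 16.42
tool_pos: [0.4751, 0.2002, 0.0209]
ee_rot: [-3.142, -0.0, 2.749]
wrist_force: [0.8, 0.3, 1.1]
width: 0.0581
finger_force: 0.0
```

{"api": "servo_tool", "payload": {
  "plan": [
    [0,0,-0.3,0,0,0,60],
    [0,0,-0.7,0,0,0,60],
    [0,0,-1,0,0,0,70],
    [0,0,-1,0,0,0,94]
  ]
}}

```text
time: 16.75
tool_pos: [0.4794, 0.2015, 0.1289]
ee_rot: [3.133, 0.011, 2.749]
wrist_force: [1.2, 0.4, 1.0]
width: 0.0702
finger_force: 0.0
```

```bash
python3 - <<'E'
from nav import *
nav([(.445,.126,.20,1.168,94,3)])
E
```

```text
t 16.75 [0.4794 0.2015 0.1289] [3.133 0.011 2.749] w 0.0702
13 x [0.021, -0.818, -0.714, 0.01, 0.001, 1.0, 94]
4 x [-0.005, -0.001, -0.005, -0.0, 0.0, 0.007, 94]
```

{"api": "servo_tool", "payload": {
  "plan": [
    [0.02,-0.82,-0.71,0,0,1,94],
    [0.02,-0.82,-0.71,0,0,1,94],
    [0.02,-0.82,-0.71,0,0,1,94],
    [0.02,-0.82,-0.71,0,0,1,94],
    [0.02,-0.82,-0.71,0,0,1,94],
    [0.02,-0.82,-0.71,0,0,1,94],
    [0.02,-0.82,-0.71,0,0,1,94],
    [0.02,-0.82,-0.71,0,0,1,94],
    [0.02,-0.82,-0.71,0,0,1,94],
    [0.02,-0.82,-0.71,0,0,1,94],
    [0.02,-0.82,-0.71,0,0,1,94],
    [0.02,-0.82,-0.71,0,0,1,94]
  ]
}}

```text
time: 17.75
tool_pos: [0.4418, 0.1252, 0.1914]
ee_rot: [-3.141, 0.0, 1.243]
wrist_force: [0.2, -0.1, -0.3]
width: 0.0942
finger_force: 0.0
```

{"api": "servo_tool", "payload": {
  "plan": [
    [0,0,0,0,0,0.05,94],
    [0,0,0,0,0,0.05,94],
    [0,0,0,0,0,0.05,94],
    [0,0,0,0,0,0.05,94]
  ]
}}

```text
time: 18.08
tool_pos: [0.4419, 0.1252, 0.1917]
ee_rot: [-3.141, 0.0, 1.172]
wrist_force: [-0.3, -0.1, -0.3]
width: 0.094
finger_force: 0.0
```

```bash
python3 - <<'E'
from nav import *
o=robot.get_obs(); print(o["time"],o["tool_pos"],o["ee_rot"])
snap("wrist","w5")
for n,z in dict(block=.034,cradle=.004).items():
    for d in robot.find_in(n,"wrist"):
        e=d["extent"]; print(n,round(d["conf"],2),np.round(e),pix2w("wrist",e[0],e[1],z).round(4))
E
```

```text
18.0833 [0.44188569 0.12519157 0.19171869] [-3.14126857e+00  1.11759572e-04  1.17228287e+00]
block 0.66 [281. 116.  64.  32.] [0.4723 0.2002 0.034 ]
block 0.22 [432. 237. 254. 138.] [0.5685 0.0305 0.034 ]
cradle 0.71 [267.   5. 104.  10.] [0.5004 0.3004 0.004 ]
```

View pics/w5.png

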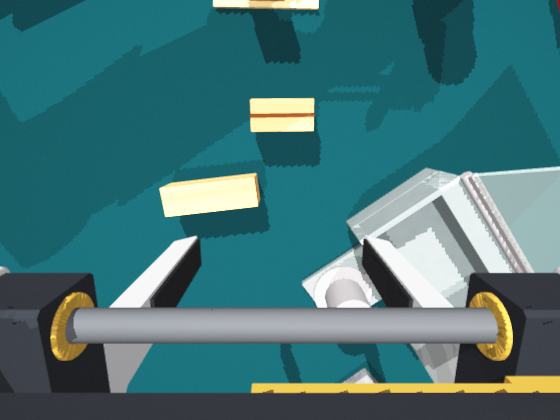

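The block lies flat and aligned at about (282,114.5). The cradle's edge shows at (267,5) and the offcut is clear of the fingers.

```bash
python3 - <<'E'
from nav import *
c=pix2w("wrist",282,114.5,.034); print(c)
nav([(c[0],c[1],.12,1.172,94,3),(c[0],c[1],.0235,1.172,94,3)])
E
```

```text
[0.473772   0.20115736 0.034     ]
t 18.23 [0.442  0.1252 0.1919] [-3.142 -0.     1.171] w 0.0938
6 x [0.823, -0.002, 0.719, -0.0, -0.0, -0.0, 94]
6 x [0.0, -0.0, 0.965, -0.0, -0.0, -0.0, 94]
```

{"api": "servo_tool", "payload": {
  "plan": [
    [0.4,0,0.35,0,0,0,94],
    [0.82,0,0.72,0,0,0,94],
    [0.82,0,0.72,0,0,0,94],
    [0.82,0,0.72,0,0,0,94],
    [0.82,0,0.72,0,0,0,94],
    [0.82,0,0.72,0,0,0,94]
  ]
}}

```text
time: 18.73
tool_pos: [0.4742, 0.2003, 0.1209]
ee_rot: [3.141, -0.0, 1.171]
wrist_force: [0.7, 0.1, -0.0]
width: 0.0939
finger_force: 0.0
```

{"api": "servo_tool", "payload": {
  "plan": [
    [0,0,0.25,0,0,0,94],
    [0,0,0.5,0,0,0,94],
    [0,0,0.75,0,0,0,94],
    [0,0,0.88,0,0,0,94],
    [0,0,0.94,0,0,0,94],
    [0,0,0.94,0,0,0,94],
    [0,0,0.94,0,0,0,94],
    [0,0,0.94,0,0,0,94]
  ]
}}

```text
time: 19.4
tool_pos: [0.4755, 0.2008, 0.0282]
ee_rot: [3.138, -0.003, 1.17]
wrist_force: [-0.2, -0.4, 0.4]
width: 0.0941
finger_force: 0.0
```

```bash
python3 - <<'E'
from nav import *
nav([(.474,.2015,.0235,1.172,94,3)])
E
```

```text
t 19.4 [0.4755 0.2008 0.0282] [ 3.138e+00 -3.000e-03  1.170e+00] w 0.0941
4 x [0.0, -0.017, 0.047, 0.002, -0.002, -0.001, 94]
```

{"api": "servo_tool", "payload": {
  "plan": [
    [0,0,0.03,0,0,0,94],
    [0,0,0.05,0,0,0,94],
    [0,0,0.05,0,0,0,80],
    [0,0,0.05,0,0,0,68],
    [0,0,0.05,0,0,0,55],
    [0,0,0.05,0,0,0,55],
    [0,0,0.05,0,0,0,55],
    [0,0,0.05,0,0,0,55],
    [0,0,0.05,0,0,0,55],
    [0,0,0.05,0,0,0,55],
    [0,0,0.05,0,0,0,55],
    [0,0,0.05,0,0,0,55]
  ]
}}

```text
time: 20.4
tool_pos: [0.474, 0.2008, 0.021]
ee_rot: [3.142, -0.0, 1.171]
wrist_force: [0.4, 0.0, -0.2]
width: 0.0599
finger_force: 30.0
```

{"api": "servo_tool", "payload": {
  "plan": [
    [0,0,-0.3,0,0,0,55],
    [0,0,-0.6,0,0,0,55],
    [0,0,-1,0,0,0,55],
    [0,0,-1,0,0,0,55],
    [0,0,-1,0,0,0,55]
  ]
}}

```text
time: 20.82
tool_pos: [0.476, 0.2013, 0.1244]
ee_rot: [3.136, -0.005, 1.171]
wrist_force: [0.2, -1.0, -0.2]
width: 0.0601
finger_force: 30.0
```

{"api": "servo_tool", "payload": {
  "plan": [
    [0.2,0,-0.2,0,0,0,55],
    [0.5,0,-0.5,0,0,0,55],
    [0.5,0,-0.5,0,0,0,55],
    [0.5,0,-0.5,0,0,0,55],
    [0.5,0,-0.5,0,0,0,55],
    [0.5,0,-0.5,0,0,0,55]
  ]
}}

```text
time: 21.32
tool_pos: [0.492, 0.2457, 0.1683]
ee_rot: [-3.138, 0.004, 1.17]
wrist_force: [-0.5, 0.1, -0.1]
width: 0.0599
finger_force: 30.0
```

```bash
python3 - <<'E'
from nav import *
o=robot.get_obs(); print(o["time"],o["tool_pos"],o["ee_rot"],o["width"],o["finger_force"])
snap("wrist","w6")
for n,z in dict(cradle=.004).items():
    for d in robot.find_in(n,"wrist"):
        e=d["extent"]; print(n,round(d["conf"],2),np.round(e),pix2w("wrist",e[0],e[1],z).round(4))
E
```

```text
21.3167 [0.49198803 0.24565491 0.16833495] [-3.13824665  0.00370566  1.17011306] 0.059899161843251815 29.955503046512604
cradle 0.94 [268. 107. 108.  85.] [0.5145 0.3329 0.004 ]
```

View pics/w6.png

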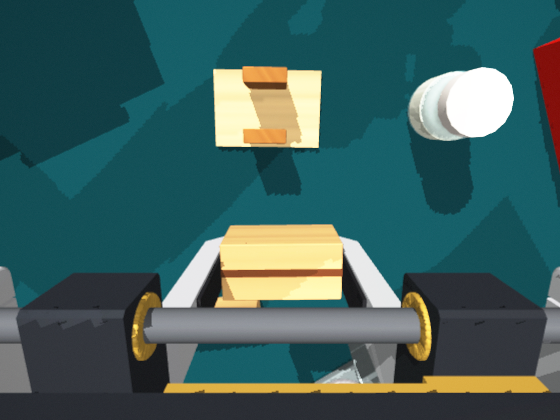

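The block is held by its ends, with its top from (222,243) to (342,299). The cradle base corners are (214,70), (322,71), (320,148) and (216,147). The cheek tops are at rows 67–82 and 129–143.

```bash
python3 - <<'E'
from nav import *
o=robot.get_obs(); p=np.array(o["tool_pos"])
c=np.array([pix2w("wrist",u,v,.004) for u,v in [(214,70),(322,71),(320,148),(216,147)]])
d=c[1]+c[2]-c[0]-c[3]; y=np.arctan2(d[1],d[0]); print("base",c.mean(0),np.linalg.norm(d)/2,y)
k=np.array([pix2w("wrist",u,v,.05) for u,v in [(243,67),(287,67),(286,143),(243,143)]]); print("cheeks",k.mean(0), np.linalg.norm((k[0]+k[1]-k[2]-k[3])/2))
k=np.array([pix2w("wrist",u,v,.05) for u,v in [(243,82),(287,82),(286,129),(243,129)]]); print("inner",k.mean(0), np.linalg.norm((k[0]+k[1]-k[2]-k[3])/2))
b=np.array([pix2w("wrist",u,v,p[2]+.013) for u,v in [(222,243),(342,243),(342,299),(221,298)]])
print("block rel",b.mean(0)-p,np.linalg.norm(b[0]-b[3]),np.linalg.norm(b[0]-b[1]))
E
```

```text
base [0.51307403 0.33065596 0.004     ] 0.10111668682159546 -0.41163685704022246
cheeks [0.51270538 0.33149848 0.05      ] 0.05931086896363268
inner [0.51274558 0.33158476 0.05      ] 0.0366919945272611
block rel [-0.00017385  0.00109647  0.013     ] 0.02910272945012195 0.057417146346023726
```

```bash
python3 - <<'E'
from nav import *
nav([(.513,.330,.09,1.161,55,4)])
E
```

```text
t 21.42 [0.4923 0.2457 0.1689] [-3.139e+00  3.000e-03  1.170e+00] w 0.06
7 x [0.859, -0.136, 0.787, -0.002, 0.002, 0.006, 55]
```

{"api": "servo_tool", "payload": {
  "plan": [
    [0.2,-0.03,0.1,0,0,0,55],
    [0.5,-0.07,0.3,0,0,0.01,55],
    [0.86,-0.14,0.55,0,0,0.01,55],
    [0.86,-0.14,0.75,0,0,0.01,55],
    [0.86,-0.14,0.79,0,0,0.01,55],
    [0.86,-0.14,0.79,0,0,0.01,55],
    [0.86,-0.14,0.79,0,0,0.01,55],
    [0.86,-0.14,0.79,0,0,0.01,55],
    [0.86,-0.14,0.79,0,0,0.01,55]
  ]
}}

```text
time: 22.17
tool_pos: [0.5151, 0.3311, 0.0943]
ee_rot: [3.139, -0.003, 1.154]
wrist_force: [0.4, 0.9, -0.6]
width: 0.0597
finger_force: 30.0
```

```bash
python3 - <<'E'
from nav import *
nav([(.513,.330,.08,1.161,55,4)])
E
```

```text
t 22.17 [0.5151 0.3311 0.0943] [ 3.139e+00 -3.000e-03  1.154e+00] w 0.0597
5 x [-0.019, -0.016, 0.143, 0.002, -0.002, -0.005, 55]
```

{"api": "servo_tool", "payload": {
  "plan": [
    [0,-0.01,0.05,0,0,0,55],
    [0,-0.01,0.1,0,0,0,55],
    [0,-0.01,0.1,0,0,0,55],
    [0,-0.01,0.1,0,0,0,55],
    [0,-0.01,0.1,0,0,0,55],
    [0,-0.01,0.1,0,0,0,55],
    [0,-0.01,0.1,0,0,0,55],
    [0,-0.01,0.1,0,0,0,55]
  ]
}}

```text
time: 22.83
tool_pos: [0.5132, 0.3319, 0.0821]
ee_rot: [3.141, -0.0, 1.155]
wrist_force: [1.1, 0.3, 0.1]
width: 0.06
finger_force: 30.0
```

```bash
python3 - <<'E'
from nav import *
nav([(.513,.330,.025,1.161,55,4)])
E
```

```text
t 22.83 [0.5132 0.3319 0.0821] [ 3.141 -0.     1.155] w 0.06
6 x [-0.019, 0.005, 0.571, 0.0, -0.0, -0.004, 55]
```

{"api": "servo_tool", "payload": {
  "plan": [
    [-0.01,0,0,0,0,0,55],
    [-0.017,0,0.03,0,0,0,55],
    [-0.017,0,0.06,0,0,0,55],
    [-0.017,0,0.1,0,0,0,55],
    [-0.017,0,0.14,0,0,0,55],
    [-0.017,0,0.18,0,0,0,55],
    [-0.017,0,0.22,0,0,0,55],
    [-0.017,0,0.26,0,0,0,55],
    [-0.017,0,0.3,0,0,0,55],
    [-0.017,0,0.3,0,0,0,55],
    [-0.017,0,0.3,0,0,0,55]
  ]
}}

```text
time: 23.75
tool_pos: [0.5122, 0.3302, 0.0515]
ee_rot: [-3.141, 0.001, 1.155]
wrist_force: [0.5, 0.5, -0.1]
width: 0.0597
finger_force: 30.0
```

```bash
python3 - <<'E'
from nav import *
o=robot.get_obs(); print(o["wrist_force"],o["wrist_torque"])
nav([(.513,.330,.0245,1.161,55,4)])
E
```

```text
[ 0.53003508  0.52572088 -0.07197888] [-0.02966132  0.03162875  0.03690167]
t 23.75 [0.5122 0.3302 0.0515] [-3.141e+00  1.000e-03  1.155e+00] w 0.0597
5 x [0.002, 0.008, 0.27, -0.0, 0.0, -0.004, 55]
```

No contact, so the block is between the cheeks. I'll lower it the rest of the way.

{"api": "servo_tool", "payload": {
  "plan": [
    [0,0.008,0.04,0,0,0,55],
    [0,0.008,0.08,0,0,0,55],
    [0,0.008,0.12,0,0,0,55],
    [0,0.008,0.16,0,0,0,55],
    [0,0.008,0.2,0,0,0,55],
    [0,0.008,0.23,0,0,0,55],
    [0,0.008,0.25,0,0,0,55],
    [0,0.008,0.265,0,0,0,55],
    [0,0.008,0.265,0,0,0,55],
    [0,0.008,0.265,0,0,0,55]
  ]
}}

```text
time: 24.58
tool_pos: [0.5133, 0.3301, 0.0256]
ee_rot: [3.141, -0.0, 1.155]
wrist_force: [0.9, 0.6, -0.3]
width: 0.0599
finger_force: 30.0
```

{"api": "servo_tool", "payload": {
  "plan": [
    [0,0,0.008,0,0,0,55],
    [0,0,0.008,0,0,0,55],
    [0,0,0.008,0,0,0,55],
    [0,0,0.008,0,0,0,65],
    [0,0,0.008,0,0,0,75],
    [0,0,0.008,0,0,0,84],
    [0,0,0.008,0,0,0,84],
    [0,0,0.008,0,0,0,84]
  ]
}}

```text
time: 25.25
tool_pos: [0.5132, 0.3299, 0.0246]
ee_rot: [-3.142, 0.0, 1.155]
wrist_force: [-0.2, -0.3, -0.6]
width: 0.0836
finger_force: 0.0
```

{"api": "servo_tool", "payload": {
  "plan": [
    [0,0,-0.2,0,0,0,84],
    [0,0,-0.5,0,0,0,84],
    [0,0,-0.9,0,0,0,84],
    [0,0,-0.9,0,0,0,84]
  ]
}}

```text
time: 25.58
tool_pos: [0.5174, 0.3322, 0.1241]
ee_rot: [3.132, -0.012, 1.155]
wrist_force: [0.4, 0.4, 2.0]
width: 0.0836
finger_force: 0.0
```

{"api": "servo_tool", "payload": {
  "plan": [
    [-0.3,0,-0.3,0,0,0,84],
    [-0.7,0,-0.7,0,0,0,84],
    [-1,0,-0.9,0,0,0,84],
    [-1,0,-0.9,0,0,0,84],
    [-1,0,-0.9,0,0,0,84],
    [-1,0,-0.9,0,0,0,84]
  ]
}}

```text
time: 26.08
tool_pos: [0.473, 0.2387, 0.2046]
ee_rot: [3.141, -0.001, 1.154]
wrist_force: [1.4, -0.1, -0.6]
width: 0.0841
finger_force: 0.0
```

```bash
python3 - <<'E'
from nav import *
o=robot.get_obs(); print(o["time"],o["tool_pos"],o["ee_rot"])
im=snap("wrist"); a=im[30:240,130:410]; cv2.imwrite("pics/w7.png",cv2.resize(a,(800,600),interpolation=cv2.INTER_CUBIC)[:,:,::-1])
for n,z in dict(block=.038,cradle=.004).items():
    for d in robot.find_in(n,"wrist"):
        e=d["extent"]; print(n,round(d["conf"],2),np.round(e),pix2w("wrist",e[0],e[1],z).round(4))
y=.2233+np.pi
nav([(.455,.10,.20,2.4,84,0),(.462,-.007,.16,y,84,4)])
E
```

```text
26.0833 [0.47297632 0.2386943  0.20462667] [ 3.14114304e+00 -1.42366753e-03  1.15418258e+00]
block 0.9 [283.  96.  64.  37.] [0.5122 0.3296 0.038 ]
cradle 0.84 [283.  96. 100.  73.] [0.5136 0.3324 0.004 ]
cradle 0.53 [233. 291.  83.  42.] [0.3682 0.1526 0.004 ]
cradle 0.39 [354. 372.  38.  21.] [ 0.462  -0.0131  0.004 ]
t 26.23 [0.4722 0.2391 0.2023] [-3.139e+00  2.000e-03  1.156e+00] w 0.0843
8 x [-1.0, 0.3, 0.019, -0.002, 0.0, -0.59, 84]
3 x [-0.288, -0.212, 0.006, -0.001, 0.0, -0.202, 84]
12 x [-0.774, -0.742, 0.4, 0.0, 0.0, -0.614, 84]
```

View pics/w7.png

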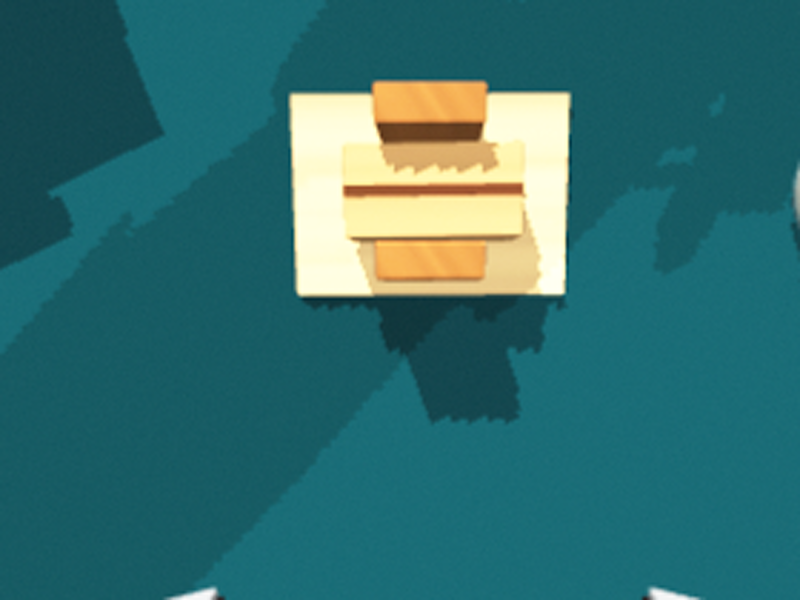

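The block sits between the cheeks: ends at x 343/525 against cheeks at 373/487, so about 1 mm off centre. Next I'll fetch the weight.

{"api": "servo_tool", "payload": {
  "plan": [
    [-1,0.3,0,0,0,-0.59,84],
    [-1,0.3,0,0,0,-0.59,84],
    [-1,0.3,0,0,0,-0.59,84],
    [-1,0.3,0,0,0,-0.59,84],
    [-1,0.3,0,0,0,-0.59,84],
    [-1,0.3,0,0,0,-0.59,84],
    [-1,0.3,0,0,0,-0.59,84],
    [-1,0.3,0,0,0,-0.59,84]
  ]
}}

```text
time: 26.9
tool_pos: [0.4596, 0.1355, 0.2027]
ee_rot: [-3.138, -0.002, 2.088]
wrist_force: [0.6, -0.0, -0.5]
width: 0.084
finger_force: 0.0
```

{"api": "servo_tool", "payload": {
  "plan": [
    [-0.29,-0.21,0,0,0,-0.2,84],
    [-0.29,-0.21,0,0,0,-0.2,84],
    [-0.29,-0.21,0,0,0,-0.2,84]
  ]
}}

```text
time: 27.15
tool_pos: [0.4554, 0.0989, 0.2027]
ee_rot: [-3.139, -0.002, 2.4]
wrist_force: [-0.8, -0.5, 0.3]
width: 0.0841
finger_force: 0.0
```

{"api": "servo_tool", "payload": {
  "plan": [
    [-0.77,-0.74,0.2,0,0,-0.61,84],
    [-0.77,-0.74,0.4,0,0,-0.61,84],
    [-0.77,-0.74,0.4,0,0,-0.61,84],
    [-0.77,-0.74,0.4,0,0,-0.61,84],
    [-0.77,-0.74,0.4,0,0,-0.61,84],
    [-0.77,-0.74,0.4,0,0,-0.61,84],
    [-0.77,-0.74,0.4,0,0,-0.61,84],
    [-0.77,-0.74,0.4,0,0,-0.61,84],
    [-0.77,-0.74,0.4,0,0,-0.61,84],
    [-0.77,-0.74,0.4,0,0,-0.61,84],
    [-0.77,-0.74,0.4,0,0,-0.61,84],
    [-0.77,-0.74,0.4,0,0,-0.61,84]
  ]
}}

```text
time: 28.15
tool_pos: [0.462, -0.007, 0.1641]
ee_rot: [3.141, -0.001, -2.93]
wrist_force: [-0.5, 0.5, 0.5]
width: 0.0839
finger_force: 0.0
```

```bash
python3 - <<'E'
from nav import *
y=.2233+np.pi
nav([(.462,-.007,.13,y,84,3),(.462,-.007,.048,y,84,4)])
E
```

```text
t 28.15 [ 0.462  -0.007   0.1641] [ 3.141e+00 -1.000e-03 -2.930e+00] w 0.0839
4 x [-0.0, -0.0, 0.341, 0.0, -0.001, -0.008, 84]
7 x [-0.0, -0.001, 0.82, 0.0, 0.0, 0.0, 84]
```

{"api": "servo_tool", "payload": {
  "plan": [
    [0,0,0.4,0,0,0,84],
    [0,0,0.8,0,0,0,84],
    [0,0,0.8,0,0,0,84],
    [0,0,0.8,0,0,0,84]
  ]
}}

```text
time: 28.48
tool_pos: [0.4597, -0.0069, 0.0825]
ee_rot: [3.139, -0.006, -2.93]
wrist_force: [0.5, 0.1, 0.8]
width: 0.0841
finger_force: 0.0
```

{"api": "servo_tool", "payload": {
  "plan": [
    [0,0,0.2,0,0,0,84],
    [0,0,0.35,0,0,0,84],
    [0,0,0.35,0,0,0,84],
    [0,0,0.35,0,0,0,70],
    [0,0,0.35,0,0,0,55],
    [0,0,0.35,0,0,0,38],
    [0,0,0.35,0,0,0,38],
    [0,0,0.35,0,0,0,38],
    [0,0,0.35,0,0,0,38],
    [0,0,0.35,0,0,0,38],
    [0,0,0.35,0,0,0,38],
    [0,0,0.35,0,0,0,38]
  ]
}}

```text
time: 29.48
tool_pos: [0.4622, -0.0072, 0.0501]
ee_rot: [3.141, 0.001, -2.929]
wrist_force: [-0.6, -0.0, 2.8]
width: 0.0432
finger_force: 30.0
```

```bash
python3 - <<'E'
from nav import *
o=robot.get_obs(); print(o["width"],o["finger_force"],o["tool_pos"])
x,y,z=o["tool_pos"]; yw=o["ee_rot"][2]%(2*np.pi)
nav([(x,y,.145,yw,36,0),(.455,-.13,.17,3.1,36,0),(.4793,-.3565,.12,2.4,36,4)])
E
```

```text
0.04315329793355195 30.000507009972353 [ 0.462216   -0.00715927  0.05006713]
t 29.48 [ 0.4622 -0.0072  0.0501] [ 3.141e+00  1.000e-03 -2.929e+00] w 0.0432
3 x [-0.001, 0.0, -0.949, 0.0, 0.0, 0.0, 36]
3 x [0.278, -1.0, -0.212, 0.0, 0.0, 0.136, 36]
1 x [0.011, -0.192, -0.039, 0.0, 0.0, 0.026, 36]
3 x [-0.15, -1.0, 0.222, 0.0, 0.0, 0.198, 36]
3 x [-0.495, -1.0, 0.245, 0.0, 0.0, 0.218, 36]
5 x [-0.108, -0.105, 0.033, 0.0, 0.0, 0.029, 36]
```

{"api": "servo_tool", "payload": {
  "plan": [
    [0,0,-0.1,0,0,0,36],
    [0,0,-0.2,0,0,0,36],
    [0,0,-0.3,0,0,0,36],
    [0,0,-0.5,0,0,0,36],
    [0,0,-0.75,0,0,0,36],
    [0,0,-1,0,0,0,36],
    [0,0,-1,0,0,0,36]
  ]
}}

```text
time: 30.07
tool_pos: [0.4654, -0.0078, 0.156]
ee_rot: [-3.138, 0.011, -2.929]
wrist_force: [0.9, 0.2, -3.0]
width: 0.0435
finger_force: 30.0
```

{"api": "servo_tool", "payload": {
  "plan": [
    [0.1,-0.3,-0.1,0,0,0.05,36],
    [0.2,-0.65,-0.15,0,0,0.09,36],
    [0.28,-1,-0.21,0,0,0.14,36],
    [0.28,-1,-0.21,0,0,0.14,36]
  ]
}}

```text
time: 30.4
tool_pos: [0.4556, -0.117, 0.1708]
ee_rot: [-3.136, 0.001, 3.125]
wrist_force: [1.7, 0.2, -4.4]
width: 0.0431
finger_force: 30.0
```

{"api": "servo_tool", "payload": {
  "plan": [
    [0,-0.4,0,0,0,0.08,36],
    [0,-0.7,0,0,0,0.14,36],
    [-0.1,-1,0,0,0,0.2,36],
    [-0.1,-1,0,0,0,0.2,36]
  ]
}}

```text
time: 30.73
tool_pos: [0.4652, -0.216, 0.1689]
ee_rot: [-3.138, 0.0, 2.812]
wrist_force: [0.5, -0.8, -4.9]
width: 0.0437
finger_force: 30.0
```

```bash
python3 - <<'E'
from nav import *
nav([(.4793,-.3565,.12,2.4,36,4)])
E
```

```text
t 30.73 [ 0.4652 -0.216   0.1689] [-3.138  0.     2.812] w 0.0437
3 x [-0.458, -1.0, 0.385, -0.002, 0.001, 0.205, 36]
5 x [-0.212, -0.228, 0.108, -0.0, -0.0, 0.058, 36]
```

{"api": "servo_tool", "payload": {
  "plan": [
    [-0.2,-0.4,0.15,0,0,0.08,36],
    [-0.35,-0.75,0.3,0,0,0.15,36],
    [-0.46,-1,0.38,0,0,0.2,36],
    [-0.46,-1,0.38,0,0,0.2,36]
  ]
}}

```text
time: 31.07
tool_pos: [0.4751, -0.3247, 0.1275]
ee_rot: [-3.138, -0.005, 2.499]
wrist_force: [-1.1, 0.9, -5.0]
width: 0.0429
finger_force: 30.0
```

{"api": "servo_tool", "payload": {
  "plan": [
    [-0.1,-0.12,0.05,0,0,0.03,36],
    [-0.21,-0.23,0.11,0,0,0.06,36],
    [-0.21,-0.23,0.11,0,0,0.06,36],
    [-0.21,-0.23,0.11,0,0,0.06,36],
    [-0.21,-0.23,0.11,0,0,0.06,36],
    [-0.21,-0.23,0.11,0,0,0.06,36]
  ]
}}

```text
time: 31.57
tool_pos: [0.4804, -0.3502, 0.1217]
ee_rot: [3.141, -0.0, 2.413]
wrist_force: [0.8, -0.3, -5.2]
width: 0.0432
finger_force: 30.0
```

```bash
python3 - <<'E'
from nav import *
nav([(.4793,-.3565,.0385,2.4,36,4)])
E
```

```text
t 31.57 [ 0.4804 -0.3502  0.1217] [ 3.141 -0.     2.413] w 0.0432
7 x [-0.034, -0.054, 0.832, 0.0, -0.0, 0.008, 36]
```

{"api": "servo_tool", "payload": {
  "plan": [
    [-0.03,-0.05,0.2,0,0,0,36],
    [-0.03,-0.05,0.4,0,0,0,36],
    [-0.03,-0.05,0.55,0,0,0,36],
    [-0.03,-0.05,0.65,0,0,0,36],
    [-0.03,-0.05,0.72,0,0,0,36],
    [-0.03,-0.05,0.77,0,0,0,36],
    [-0.03,-0.05,0.8,0,0,0,36],
    [-0.03,-0.05,0.8,0,0,0,36],
    [-0.03,-0.05,0.8,0,0,0,36],
    [-0.03,-0.05,0.8,0,0,0,36]
  ]
}}

```text
time: 32.4
tool_pos: [0.4797, -0.3576, 0.0427]
ee_rot: [3.142, 0.002, 2.412]
wrist_force: [-0.3, 0.3, -5.1]
width: 0.0429
finger_force: 30.0
```

Still about 4 mm above the mat, so I'll lower it and let go.

{"api": "servo_tool", "payload": {
  "plan": [
    [0,0,0.02,0,0,0,36],
    [0,0,0.04,0,0,0,36],
    [0,0,0.045,0,0,0,36],
    [0,0,0.045,0,0,0,36],
    [0,0,0.045,0,0,0,36],
    [0,0,0.045,0,0,0,36]
  ]
}}

```text
time: 32.9
tool_pos: [0.4796, -0.3576, 0.0382]
ee_rot: [3.142, 0.002, 2.411]
wrist_force: [-0.2, -0.2, 1.1]
width: 0.0433
finger_force: 30.0
```

{"api": "servo_tool", "payload": {
  "plan": [
    [0,0,0,0,0,0,50],
    [0,0,0,0,0,0,60],
    [0,0,0,0,0,0,75],
    [0,0,0,0,0,0,80],
    [0,0,0,0,0,0,80],
    [0,0,0,0,0,0,80]
  ]
}}

```text
time: 33.4
tool_pos: [0.4791, -0.3571, 0.0371]
ee_rot: [3.142, -0.0, 2.411]
wrist_force: [0.6, -0.4, 0.1]
width: 0.0788
finger_force: 0.0
```

{"api": "servo_tool", "payload": {
  "plan": [
    [0,0,-0.3,0,0,0,80],
    [0,0,-0.7,0,0,0,80],
    [0,0,-1,0,0,0,80],
    [0,0,-1,0,0,0,80]
  ]
}}

```text
time: 33.73
tool_pos: [0.4823, -0.3599, 0.1459]
ee_rot: [3.142, 0.015, 2.412]
wrist_force: [1.0, -1.6, 1.7]
width: 0.0797
finger_force: 0.0
```

{"api": "servo_tool", "payload": {
  "plan": [
    [-0.4,0,-0.3,0,0,0,80],
    [-0.8,0,-0.6,0,0,0,80],
    [-0.8,0,-0.6,0,0,0,80],
    [-0.8,0,-0.6,0,0,0,80],
    [-0.8,0,-0.6,0,0,0,80]
  ]
}}

```text
time: 34.15
tool_pos: [0.5389, -0.4107, 0.1967]
ee_rot: [3.141, -0.0, 2.411]
wrist_force: [-0.7, -0.2, 0.1]
width: 0.0799
finger_force: 0.0
```

```bash
python3 - <<'E'
from nav import *
o=robot.get_obs(); print(o["time"],o["tool_pos"],o["width"])
w=snap("wrist"); s=snap("top")
for n,z in dict(weight=.053,mat=.003).items():
    for d in robot.find_in(n,"wrist"):
        e=d["extent"]; print(n,round(d["conf"],2),np.round(e),pix2w("wrist",e[0],e[1],z).round(4))
a=cv2.resize(w[20:240,150:430],(400,314)); b=cv2.resize(s[130:290,80:480],(800,320))
c=cv2.resize(snap("scene")[150:290,180:380],(400,280))
out=np.zeros((600,800,3),np.uint8); out[:280,:400]=a[:280]; out[:280,400:]=c; out[280:]=b
cv2.imwrite("pics/f.png",out[:,:,::-1])
E
```

```text
34.15 [ 0.53888176 -0.41067596  0.19672522] 0.07993436607688091
weight 0.89 [90. 46. 76. 62.] [ 0.3243 -0.4385  0.053 ]
weight 0.88 [217. 204.  53.  49.] [ 0.4953 -0.4541  0.053 ]
weight 0.63 [151. 165.  60.  50.] [ 0.4282 -0.4742  0.053 ]
mat 0.67 [283. 119.  47.  46.] [ 0.4781 -0.3544  0.003 ]
mat 0.64 [282. 119.  84.  90.] [ 0.4774 -0.3547  0.003 ]
```

View pics/f.png

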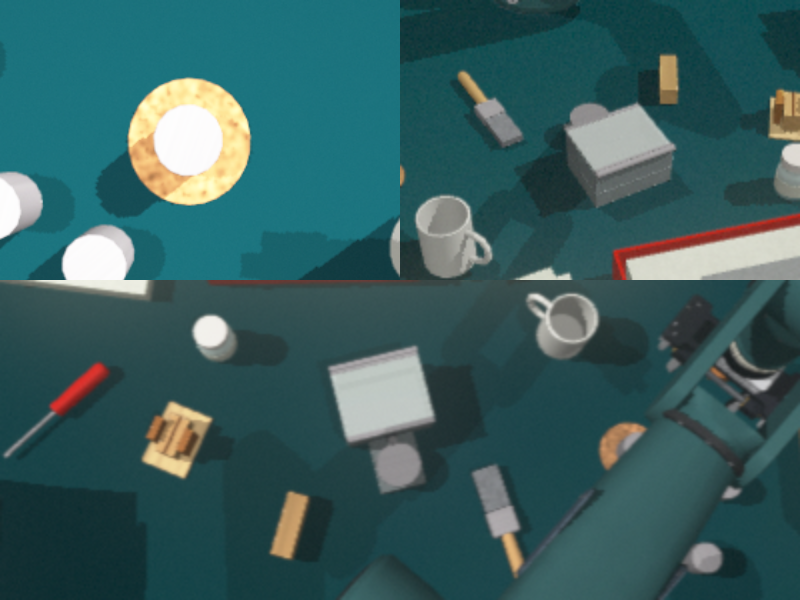

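The weight stands centred on the mat at (188,140). The flap is shut, the block lies in the cradle, and everything else is where it was.

```bash
python3 -c "
from bench import robot
print(robot.close_job())"
```

```text
the job is handed in; nothing more can be done
None
```

The job is handed in, though no verdict came back: the block lies flat in the cradle about 1 mm off centre, the weight stands on the cork mat, the flap is shut and nothing else looks moved, at about 34 s of the 72 s allowed.

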